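# Find the rocking corner of a jig plate and press its shim flat

### The job

One corner of the grinder's steel jig plate rocks. Press down on the plate's corners with a fingertip, one at a time, until you find the one that gives; press that corner's raised shim lever down flat, then press on the same corner once more, firmly, to prove that the shim now carries it. Leave the other three shim levers standing as they are, do not lift or pry anything, leave the wrench, jar and blank alone, and finish clear.

Things in the scene. Friction and masses are not known exactly. Their poses are not given: they have to be found in the camera images.
- bed: The jig's dark grey cast bed, fixed to the bench. Origin on the bench under its centre; +x to the far side (within 0.25 rad of world +x), +y to the left, z up. Slab 180 (x) x 236 (y) x 20 mm; four ears, 44 wide and 27 high, reach out to y = +-173 mm under the shim levers. The black star knob on its centre bolt is 40 mm across, its top 68 mm above the bench.
- plate: Steel jig plate 160 (x) x 200 (y) x 12 mm on a sprung centre bolt, top 46 mm above the bench. Origin at its centre, axes as the bed's. Three corners stand on hidden spacers and give under 1 mm; under one, a different one each run, the spacer is 4 mm short: pressed, it sinks 4 mm at about 1 N per mm, stops, and springs back level when let go.
- corner_near_left (a point): Point on the plate's top face at its near left corner, 18 mm in from the near edge and 22 mm in from the left edge, right above the spacer: the place to press this corner. It moves with the plate.
- corner_near_right (a point): Point on the plate's top face at its near right corner, 18 mm in from the near edge and 22 mm in from the right edge, right above the spacer: the place to press this corner. It moves with the plate.
- corner_far_left (a point): Point on the plate's top face at its far left corner, 18 mm in from the far edge and 22 mm in from the left edge, right above the spacer: the place to press this corner. It moves with the plate.
- corner_far_right (a point): Point on the plate's top face at its far right corner, 18 mm in from the far edge and 22 mm in from the right edge, right above the spacer: the place to press this corner. It moves with the plate.
- shim_near_left (a joint): Shim lever of the near left corner: aluminium tab 24 wide, 6 thick, reaching 62 mm out to the left from a hinge pin 12 mm outside the plate's left edge and 30 mm above the bench, in line with the corner point. Angle in rad: 0 = pressed flat (level on the bed's ear, hard stop); starts raised at 0.36 to 0.48. Stiff hinge: stays where left; 6 to 7 N at the tab moves it.
- tab_near_left (a point): Place to press on that lever: on the tab's upper face, 48 mm out from the hinge pin. 33 mm above the bench when flat, about 52 mm when raised. The tab swings down and slightly outward.
- lever_near_left: The lever itself, origin at the middle of its hinge pin. Its inner end, the nose, reaches 17 mm inward under the plate's edge. Lever raised: the nose hangs clear below the plate. Lever flat: its top lies 1 mm under the level plate and carries the corner in place of the short spacer; the corner then gives only 1 to 2 mm, and presses of 5 to 15 N load it well and do not turn the lever back.
- shim_near_right (a joint): Shim lever of the near right corner: aluminium tab 24 wide, 6 thick, reaching 62 mm out to the right from a hinge pin 12 mm outside the plate's right edge and 30 mm above the bench, in line with the corner point. Angle in rad: 0 = pressed flat (level on the bed's ear, hard stop); starts raised at 0.36 to 0.48. Stiff hinge: stays where left; 6 to 7 N at the tab moves it.
- tab_near_right (a point): Place to press on that lever: on the tab's upper face, 48 mm out from the hinge pin. 33 mm above the bench when flat, about 52 mm when raised. The tab swings down and slightly outward.
- lever_near_right: The lever itself, origin at the middle of its hinge pin. Its inner end, the nose, reaches 17 mm inward under the plate's edge. Lever raised: the nose hangs clear below the plate. Lever flat: its top lies 1 mm under the level plate and carries the corner in place of the short spacer; the corner then gives only 1 to 2 mm, and presses of 5 to 15 N load it well and do not turn the lever back.
- shim_far_left (a joint): Shim lever of the far left corner: aluminium tab 24 wide, 6 thick, reaching 62 mm out to the left from a hinge pin 12 mm outside the plate's left edge and 30 mm above the bench, in line with the corner point. Angle in rad: 0 = pressed flat (level on the bed's ear, hard stop); starts raised at 0.36 to 0.48. Stiff hinge: stays where left; 6 to 7 N at the tab moves it.
- tab_far_left (a point): Place to press on that lever: on the tab's upper face, 48 mm out from the hinge pin. 33 mm above the bench when flat, about 52 mm when raised. The tab swings down and slightly outward.
- lever_far_left: The lever itself, origin at the middle of its hinge pin. Its inner end, the nose, reaches 17 mm inward under the plate's edge. Lever raised: the nose hangs clear below the plate. Lever flat: its top lies 1 mm under the level plate and carries the corner in place of the short spacer; the corner then gives only 1 to 2 mm, and presses of 5 to 15 N load it well and do not turn the lever back.
- shim_far_right (a joint): Shim lever of the far right corner: aluminium tab 24 wide, 6 thick, reaching 62 mm out to the right from a hinge pin 12 mm outside the plate's right edge and 30 mm above the bench, in line with the corner point. Angle in rad: 0 = pressed flat (level on the bed's ear, hard stop); starts raised at 0.36 to 0.48. Stiff hinge: stays where left; 6 to 7 N at the tab moves it.
- tab_far_right (a point): Place to press on that lever: on the tab's upper face, 48 mm out from the hinge pin. 33 mm above the bench when flat, about 52 mm when raised. The tab swings down and slightly outward.
- lever_far_right: The lever itself, origin at the middle of its hinge pin. Its inner end, the nose, reaches 17 mm inward under the plate's edge. Lever raised: the nose hangs clear below the plate. Lever flat: its top lies 1 mm under the level plate and carries the corner in place of the short spacer; the corner then gives only 1 to 2 mm, and presses of 5 to 15 N load it well and do not turn the lever back.
- wrench: Bystander: a steel wrench 160 mm long lying on the bench on the near side of the jig. Origin under its middle.
- tin: Bystander: a grey jar with steel cap, 52 mm diameter, 75 mm high, standing on the far side of the jig. Origin under its centre.
- blank: Bystander: a flat steel blade blank, 160 x 28 x 12 mm, lying on the far side of the jig. Origin on the underside, 55 mm from its wide end, its length along its y.

How it is judged (in metres and radians):
On the way, in this order (a step that is already met when the one before it is completed fails the run):
1. the rocking corner has been found: a fingertip presses on the plate and a corner sinks at least 2.5 mm (contact force between the fingers and plate above 0.5 N and z of any of corner_near_left, corner_near_right, corner_far_left, corner_far_right in the frame of bed below 0.0435 m), for 0.05 s.
2. one shim lever, and only one, is pressed flat (under 0.06 rad) (((value of joint shim_near_left below 0.06 rad and value of joint each of shim_near_right, shim_far_left, shim_far_right above 0.3 rad) or (value of joint shim_near_right below 0.06 rad and value of joint each of shim_near_left, shim_far_left, shim_far_right above 0.3 rad) or (value of joint shim_far_left below 0.06 rad and value of joint each of shim_near_left, shim_near_right, shim_far_right above 0.3 rad) or (value of joint shim_far_right below 0.06 rad and value of joint each of shim_near_left, shim_near_right, shim_far_left above 0.3 rad))), for 0.2 s.
3. the corner is pressed again and its flat shim carries it (over 2 N on the shim, corner sunk less than 2.5 mm) (contact force between the fingers and plate above 3 N and not (z of any of corner_near_left, corner_near_right, corner_far_left, corner_far_right in the frame of bed below 0.0435 m) and (((value of joint shim_near_left below 0.06 rad and value of joint each of shim_near_right, shim_far_left, shim_far_right above 0.3 rad) and contact force between lever_near_left and plate above 2 N) or ((value of joint shim_near_right below 0.06 rad and value of joint each of shim_near_left, shim_far_left, shim_far_right above 0.3 rad) and contact force between lever_near_right and plate above 2 N) or ((value of joint shim_far_left below 0.06 rad and value of joint each of shim_near_left, shim_near_right, shim_far_right above 0.3 rad) and contact force between lever_far_left and plate above 2 N) or ((value of joint shim_far_right below 0.06 rad and value of joint each of shim_near_left, shim_near_right, shim_far_left above 0.3 rad) and contact force between lever_far_right and plate above 2 N))), for 0.1 s.
At the end, for the whole second after the job is handed in: The rocking corner's shim lever is flat (under 0.06 rad), the other three are still raised (over 0.30 rad), the plate is level within 0.012 rad and at rest, and wrench, jar and blank are at rest where they were (((value of joint shim_near_left below 0.06 rad and value of joint each of shim_near_right, shim_far_left, shim_far_right above 0.3 rad) or (value of joint shim_near_right below 0.06 rad and value of joint each of shim_near_left, shim_far_left, shim_far_right above 0.3 rad) or (value of joint shim_far_left below 0.06 rad and value of joint each of shim_near_left, shim_near_right, shim_far_right above 0.3 rad) or (value of joint shim_far_right below 0.06 rad and value of joint each of shim_near_left, shim_near_right, shim_far_left above 0.3 rad)) and angle between plate's own z axis and vertical below 0.012 rad and angular speed of plate below 0.05 rad/s and linear speed of each of wrench, tin, blank below 0.02 m/s); the robot touches nothing.
It fails at once if a second shim lever is pushed down (two under 0.30 rad) (value of joint each of shim_near_right, shim_near_left below 0.3 rad or value of joint each of shim_far_left, shim_near_left below 0.3 rad or value of joint each of shim_far_left, shim_near_right below 0.3 rad or value of joint each of shim_far_right, shim_near_left below 0.3 rad or value of joint each of shim_far_right, shim_near_right below 0.3 rad or value of joint each of shim_far_right, shim_far_left below 0.3 rad).
It fails at once if a shim lever is lifted or pried up (over 0.54 rad) (value of joint any of shim_near_left, shim_near_right, shim_far_left, shim_far_right above 0.54 rad).
It fails at once if a corner of the plate is lifted (more than 9 mm above level) (z of any of corner_near_left, corner_near_right, corner_far_left, corner_far_right in the frame of bed above 0.055 m).
It fails at once if a bystander is moved more than 15 mm (distance of any of wrench, tin, blank from where it was at the start of the episode above 0.015 m).
It fails at once if the plate is pressed with more than 40 N (contact force between the fingers and plate above 40 N).
It also fails if it takes over 58 s, if anything falls off the work surface, if the arm or the gripper's body presses on something with over 40 N, if the wrist force passes 120 N, or if a joint passes its speed limit or range.

### The arm

A 6-joint arm with a two-finger parallel gripper is mounted at the origin on the work surface. World frame = base frame: x ahead of the robot, y to its left, z up, the work surface at z = 0. Lengths are in mm, angles in rad, forces in N, time in s.
With the tool pointing down it reaches from about 350 to 975 mm from the base axis. Payload 7.1 kg.
Tool frame: the origin (TCP) lies on the centre line of the jaws, within the pads' length; the fingertips stand 25 mm ahead of it and the grasp point (between the pads) lies 6 mm ahead of it (ctrl.nose_length is the distance from the TCP to the fingertips, in mm); x points along the fingers, y is the direction in which the jaws open and shut, and the axes are right-handed (so a half turn about x gives the same grasp; the last joint's range is limited). The gripper opens to 88 mm and grips with 3 to 60 N. Pads are 20 mm wide; open, the fingers measure 115 mm over their backs; the gripper's body (75 mm by 178 mm) begins 61 mm behind the grasp point.
Start: joints at [-1.25, 0.423, 1.63, -0, 1.089, -0.019], TCP at [208.329, -589.24, 247.675] pointing down, gripper open.
Joint ranges: [-3, 3], [-0.9, 2.11], [0.09, 2.58], [-1.31, 4.45], [0.11, 2.69], [-2.54, 2.54]. Speed limits (rad/s): [2.39, 2.39, 3.01, 3.14, 3.14, 3.14].

### API

Orientations are given as a rotation vector (axis times angle).
In Python, from workcell import ctrl gives the robot as it stands.
- The arm moves only by the tool arm_command, never from a script. Its argument "deltas" is a list of rows, each a list of 4 numbers: the shift along the tool's x, y, z in m, then the turn about the tool's x in rad. In form: [[tx, ty, tz, yaw], ...]. A call has 1 to 10 rows; each row shifts and turns the pose as measured when the row begins, along the tool's axes as they then stand; what a row does not reach is not made up. A row lasts 1/10 s, in which the tool goes at most 50 mm and 8.59 degrees, less where a joint would pass 70% of its speed; a pose out of reach is approached as far as the arm can. A call is refused whole if a number of a shift passes 0.05 or a number of a turn 0.15, either way. A call with a gripper value outside its range is refused whole. "hand" is the finger opening in m, from 0 to 0.0878, set as the call begins (left out, the last holds). The fingers move at their own pace and stop on an object; the grip force is fixed at half the most. Time passes only in rows, so rows that do not move let the fingers close. It gives the time, the measured TCP pose, the force and the opening at its end, in the units of the state.
- ctrl.get_obs(): the state, without advancing time (a new reading comes with each control period).
- ctrl.get_image(name): name is "side" or "top"; returns the picture (480x640x3 uint8, red, green, blue); there is no depth.
- ctrl.get_calibration(name): a dict with "fx", "fy", "cx", "cy" (pixels), "R" (3x3) and "t" (3): a world point X has camera coordinates R X + t. Camera axes: x right, y down, z forward; pixel columns grow to the right and rows downward; lengths in mm; the calibration is good to about 2 mm. A picture is of the moment at which its call begins. get_calibration takes no time and is no camera call.
- ctrl.close_job(): hands the job in, once; it reports no verdict.
The state is a dict: "t": time; "qpos": joint angles; "qvel": joint speeds; "joint_torque": joint torques, N m; "ee_pos": TCP position; "orientation": TCP orientation; "ft_force": force on the tool from outside, world axes, zero at the start; "moment": the same for the moment, N m; "width": finger opening in mm.
Only numpy, scipy, OpenCV 4.12 (cv2) and the standard library are available. Lean on these libraries where they do the work, as an engineer would, in place of code of your own. Each camera call takes 0.05 s, during which the arm holds its last target.

## Working session

There is one attempt and no reset: what is moved stays moved. The work goes in short steps, Python scripts to look and compute and a tool call to move; the robot and the scene stay as the last step left them, time stands still between calls to the robot, and variables do not carry over. Pictures are saved under pics/ and viewed, and the job is handed in when it is done.

Besides the shell and the picture viewer there is one more tool, called after "Emit:" as name(argument=value, ...) on one line, values as JSON. arm_command: Moves the arm, as the interface text tells. Its arguments: {"type":"object","properties":{"deltas":{"type":"array","items":{"type":"array","items":{"type":"number"}}},"hand":{"type":"number"}},"required":["deltas"]}

```bash
mkdir -p pics; ls
python3 - <<'E'
from workcell import ctrl
import cv2
o=ctrl.get_obs(); print(o)
for n in("side","top"):
    cv2.imwrite(f"pics/{n}0.png",ctrl.get_image(n)[:,:,::-1]); print(n,ctrl.get_calibration(n))
print(ctrl.nose_length)
E
```

```text
pics
{'t': 0.0, 'qpos': array([-1.25003009e+00,  4.23806156e-01,  1.63069054e+00, -6.28889431e-07,
        1.08861228e+00, -1.90385072e-02]), 'qvel': array([ 0.00083089, -0.00028238,  0.00041647,  0.000968  , -0.00068186,
        0.00018147]), 'joint_torque': array([-2.30436090e-03, -5.44623506e+01, -2.73664159e+01,  6.41263998e-02,
        2.26998772e-02, -1.39996869e-04]), 'ee_pos': array([ 208.15095369, -588.76572846,  246.92311812]), 'orientation': array([ 2.03739832,  0.35111891, -2.03787061]), 'ft_force': array([ 0.71203217, -0.31899075,  0.35684053]), 'moment': array([ 0.01440995, -0.05987771, -0.04317632]), 'width': 87.36033128301534}
side {'fx': 540.3307389493983, 'fy': 540.3307389493983, 'cx': 319.8338854779558, 'cy': 240.3573163655341, 'R': array([[-0.81585117, -0.57817007,  0.01030742],
       [-0.4150952 ,  0.57314149, -0.70654427],
       [ 0.40259514, -0.58071353, -0.70759377]]), 't': array([464.93907631, 280.67693468, 721.8309532 ])}
top {'fx': 451.54105195721064, 'fy': 451.54105195721064, 'cx': 322.80694921587553, 'cy': 240.79776872526207, 'R': array([[-0.022229  , -0.99974319, -0.0044082 ],
       [-0.996606  ,  0.02250839, -0.07918243],
       [ 0.07926132,  0.00263309, -0.99685039]]), 't': array([ 39.05517973, 583.25233684, 731.69676223])}
25.0
```

View pics/side0.png

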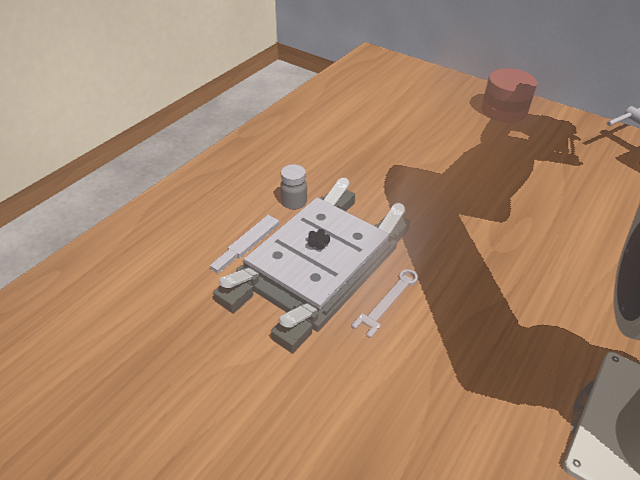

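View pics/top0.png

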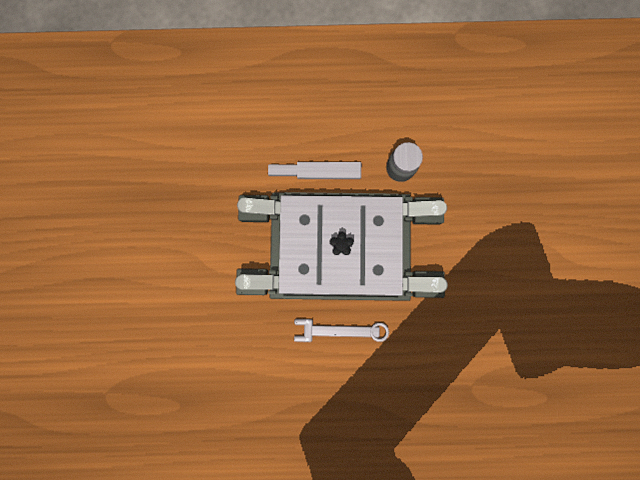

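The top view shows the plate with corners near (281,194), (404,196), (407,296) and (279,296), and the knob at (342,243). The levers are on the left at x≈258 and on the right at x≈428. The wrench is on the near side at (340,330), with the blank and jar on the far side. Next I'll measure the corners in both views.

```bash
cat > h.py <<'E'
import numpy as np,cv2
from workcell import ctrl
def cam(n):
    c=ctrl.get_calibration(n); return c,np.array(c["R"]),np.array(c["t"])
def ray(n,p):
    c,R,t=cam(n); d=R.T@np.array([(p[0]-c["cx"])/c["fx"],(p[1]-c["cy"])/c["fy"],1]); return -R.T@t,d/np.linalg.norm(d)
def onz(n,p,z):
    C,d=ray(n,p); return C+d*(z-C[2])/d[2]
def tri(p1,p2):
    C1,d1=ray("side",p1);C2,d2=ray("top",p2)
    s=np.linalg.lstsq(np.c_[d1,-d2],C2-C1,rcond=None)[0]
    a,b=C1+s[0]*d1,C2+s[1]*d2; return (a+b)/2,np.linalg.norm(a-b)
def proj(n,X):
    c,R,t=cam(n); q=R@np.asarray(X)+t; return np.array([c["fx"]*q[0]/q[2]+c["cx"],c["fy"]*q[1]/q[2]+c["cy"]])
E
python3 - <<'E'
from h import *
im={n:cv2.imread(f"pics/{n}0.png") for n in("side","top")}
hsv=cv2.cvtColor(im["top"],cv2.COLOR_BGR2HSV)
print([hsv[y,x].tolist() for x,y in((290,210),(390,280),(274,250),(258,205),(430,208),(340,240))])
h2=cv2.cvtColor(im["side"],cv2.COLOR_BGR2HSV)
print([h2[y,x].tolist() for x,y in((320,210),(330,290),(270,285),(340,190))])
cs={}
for n,roi in(("top",(230,180,220,125)),("side",(205,170,210,185))):
    x,y,w,hh=roi; s=im[n][y:y+hh,x:x+w]; g=cv2.cvtColor(s,cv2.COLOR_BGR2HSV)
    cv2.imwrite(f"pics/{n}crop.png",cv2.resize(s,None,fx=3.5 if n=="top" else 3.2,fy=3.5 if n=="top" else 3.2,interpolation=cv2.INTER_CUBIC))
E
```

```text
[[165, 8, 198], [166, 14, 201], [30, 23, 101], [27, 15, 185], [30, 12, 191], [30, 13, 39]]
[[163, 9, 199], [163, 9, 199], [21, 21, 123], [15, 7, 212]]
```

View pics/topcrop.png

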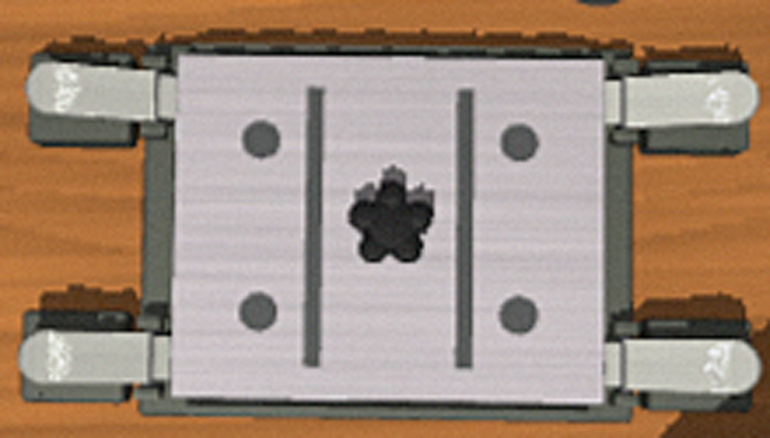

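View pics/sidecrop.png

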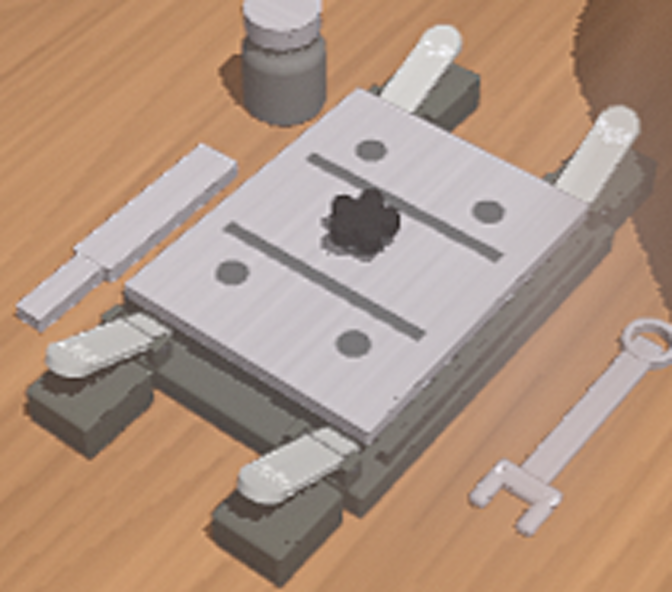

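```bash
cat > m.py <<'E'
from h import *
P={}
for n,c0 in(("top",(342,243)),("side",(318,255))):
    im=cv2.imread(f"pics/{n}0.png"); g=cv2.cvtColor(im,cv2.COLOR_BGR2HSV)
    m=((g[...,0]>150)&(g[...,1]<30)&(g[...,2]>170)).astype(np.uint8)
    m=cv2.morphologyEx(m,cv2.MORPH_OPEN,np.ones((3,3)))
    m=cv2.morphologyEx(m,cv2.MORPH_CLOSE,np.ones((7,7)))
    k,l,st,ce=cv2.connectedComponentsWithStats(m)
    i=1+np.argmax(st[1:,4]); print(n,st[i],ce[i])
    c=max(cv2.findContours((l==i).astype(np.uint8),cv2.RETR_EXTERNAL,cv2.CHAIN_APPROX_NONE)[0],key=cv2.contourArea)
    hull=cv2.convexHull(c)
    q=cv2.approxPolyDP(hull,8,True)[:,0]
    print(q.tolist())
    # refine: fit lines to contour points near each side
    c=c[:,0].astype(float); L=[]
    for a,b in zip(q,np.roll(q,-1,0)):
        d=(b-a)/np.linalg.norm(b-a); s=(c-a)@d; e=np.abs((c-a)@[-d[1],d[0]])
        pts=c[(e<3)&(s>12)&(s<np.linalg.norm(b-a)-12)]
        v=cv2.fitLine(pts.astype(np.float32),cv2.DIST_HUBER,0,.01,.01).ravel(); L.append(np.cross([v[2],v[3],1],[v[2]+v[0],v[3]+v[1],1]))
    P[n]=[(lambda x:x[:2]/x[2])(np.cross(L[i-1],L[i])) for i in range(len(L))]
    P[n]=np.array(P[n]); print(P[n].round(1).tolist())
    for p in P[n]: print("  z46",onz(n,p,46).round(1))
E
python3 m.py
```

```text
top [  279   196   123    99 10372] [340.05563054 246.04733899]
[[401, 200], [401, 293], [280, 291], [282, 196]]
[[401.0, 197.8], [401.0, 293.7], [278.7, 291.9], [281.5, 196.1]]
  z46 [ 649.7 -103.3   46. ]
  z46 [494.2 -97.7  46. ]
  z46 [501.4  98.6  46. ]
  z46 [657.   91.8  46. ]
side [ 213  200  175  104 8231] [308.78095007 249.20823715]
[[387, 233], [321, 303], [213, 267], [267, 217], [316, 200]]Traceback (most recent call last):
  File "m.py", line 19, in <module>
    v=cv2.fitLine(pts.astype(np.float32),cv2.DIST_HUBER,0,.01,.01).ravel(); L.append(np.cross([v[2],v[3],1],[v[2]+v[0],v[3]+v[1],1]))
      ~~~~~~~~~~~^^^^^^^^^^^^^^^^^^^^^^^^^^^^^^^^^^^^^^^^^^^^^^^^^
cv2.error: OpenCV(4.12.0) /io/opencv/modules/imgproc/src/linefit.cpp:50: error: (-215:Assertion failed) count > 0 in function 'fitLine2D_wods'
```

Run:
```python
from h import *
S={"FR":(360,90),"NR":(588,208),"NL":(370,438),"FL":(127,290)}
T={"FR":(603.5,59),"NR":(603.5,402),"NL":(171,397),"FL":(178,55)}
pts={}
for k in S:
    s=(np.array(S[k])+.5)/3.2-.5+[205,170]; t=(np.array(T[k])+.5)/3.5-.5+[230,180]
    X,e=tri(s,t); pts[k]=onz("top",t,46); print(k,X.round(1),round(e,1),onz("side",s,46).round(1),onz("top",t,46).round(1))
# knob
c=sum(pts.values())/4
ux=(pts["FR"]+pts["FL"]-pts["NR"]-pts["NL"])/2; uy=(pts["FL"]+pts["NL"]-pts["FR"]-pts["NR"])/2
print(c,np.linalg.norm(ux),np.linalg.norm(uy),np.arctan2(ux[1],ux[0]),np.arctan2(-uy[0],uy[1]))
# tab ends (tip of the tabs) triangulated
S={"FR":(442,33),"NR":(620,118),"NL":(250,488),"FL":(60,360)}
T={"FR":(748,97),"NR":(750,367),"NL":(32,357),"FL":(38,88)}
for k in S:
    s=(np.array(S[k])+.5)/3.2-.5+[205,170]; t=(np.array(T[k])+.5)/3.5-.5+[230,180]
    X,e=tri(s,t); print("tab end",k,X.round(1),round(e,1))
```

```text
FR [ 652.2 -106.1   41.4] 0.8 [ 648.8 -101.9   46. ] [ 651.8 -105.1   46. ]
NR [ 493.  -100.    40.7] 0.9 [491.1 -94.7  46. ] [492.9 -99.3  46. ]
NL [499.2  99.5  39.7] 0.3 [496.3 103.5  46. ] [499.5  99.   46. ]
FL [659.2  93.9  39. ] 0.7 [654.1  98.3  46. ] [658.2  93.4  46. ]
[575.60206021  -3.00367007  46.        ] 158.91912377322237 198.5130348606983 -0.03558881978752572 -0.03304460099681423
tab end FR [ 633.3 -168.7   52.4] 4.5
tab end NR [ 509.1 -164.4   52.3] 3.8
tab end NL [520.6 162.6  51.5] 3.3
tab end FL [643.6 158.   53.9] 1.8
```

```bash
cat > g.py <<'E'
import sys
from h import *
from scipy.spatial.transform import Rotation as Ro
o=ctrl.get_obs(); R=Ro.from_rotvec(o["orientation"]).as_matrix(); p=o["ee_pos"]
tip=p+25*R[:,0]
print("t",round(o["t"],2),"tcp",p.round(1),"tip",tip.round(1),"F",o["ft_force"].round(2),"w",round(o["width"],1))
if len(sys.argv)<3: print(R.round(3)); print("q",o["qpos"].round(2))
th=-.034;c=np.array([575,-2.])
Q=lambda x,y:c+[x*np.cos(th)-y*np.sin(th),x*np.sin(th)+y*np.cos(th)]
for k,(x,y) in dict(NL=(-62,78),NR=(-62,-78),FL=(62,78),FR=(62,-78),tNL=(-62,158),tNR=(-62,-158),tFL=(62,158),tFR=(62,-158)).items():
    if k in sys.argv:
        d=np.r_[Q(x,y),tip[2]]-tip; print(k,Q(x,y).round(1),"tool delta",(R.T@d).round(1))
# yaw needed so that tool y (mod pi) is along bed y
f=Q(0,1)-Q(0,0); a=np.arctan2(R[:,2]@np.r_[f,0],R[:,1]@np.r_[f,0]); print("yaw to bed y",round((a+np.pi/2)%np.pi-np.pi/2,3))
E
python3 g.py NR
```

```text
t 0.1 tcp [ 208.2 -588.8  247. ] tip [ 208.2 -588.8  222. ] F [ 0.12 -0.72  0.27] w 87.7
[[-0.     0.333 -0.943]
 [ 0.001 -0.943 -0.333]
 [-1.    -0.001 -0.   ]]
q [-1.25  0.42  1.63  0.    1.09 -0.02]
NR [510.4 -77.8] tool delta [   0.6 -381.  -455.2]
yaw to bed y 0.374
```

Emit:
arm_command(deltas=[[0, 0, 0, 0]], hand=0)

```text
t: 0.2
ee_pos: [208.1, -588.6, 246.6]
orientation: [2.038, 0.352, -2.038]
ft_force: [0.7, -0.3, -0.5]
width: 82.9
```

Emit:
arm_command(deltas=[[0, -0.03, -0.036, 0], [0, -0.03, -0.036, 0], [0, -0.03, -0.036, 0], [0, -0.03, -0.036, 0], [0, -0.03, -0.036, 0], [0, -0.03, -0.036, 0], [0, -0.03, -0.036, 0], [0, -0.03, -0.036, 0], [0, -0.03, -0.036, 0], [0, -0.03, -0.036, 0]])

```text
t: 1.2
ee_pos: [453.1, -176.3, 245.5]
orientation: [2.043, 0.34, -2.043]
ft_force: [1.4, -0.5, -0.2]
width: 3.2
```

```bash
python3 g.py NR
```

```text
t 1.2 tcp [ 453.1 -176.3  245.5] tip [ 453.1 -176.3  220.5] F [ 1.4  -0.51 -0.19] w 3.2
[[-0.     0.323 -0.946]
 [ 0.001 -0.946 -0.323]
 [-1.    -0.001  0.   ]]
q [-0.4   0.22  1.93  0.    0.99  0.85]
NR [510.4 -77.8] tool delta [  0.  -74.6 -86.1]
yaw to bed y 0.363
```

Emit:
arm_command(deltas=[[0, -0.036, -0.042, 0], [0, -0.036, -0.042, 0], [0, 0, 0, 0.12], [0, 0, 0, 0.12], [0, 0, 0, 0.12], [0, 0, 0, 0]])

```text
t: 1.8
ee_pos: [506.3, -82.3, 245.2]
orientation: [-2.205, 0.035, 2.204]
ft_force: [0.1, 0.2, -0.1]
width: 0.1
```

```bash
python3 g.py NR
```

```text
t 1.8 tcp [506.3 -82.3 245.2] tip [506.3 -82.3 220.2] F [ 0.13  0.17 -0.12] w 0.1
[[ 0.001 -0.033 -0.999]
 [ 0.001 -0.999  0.033]
 [-1.    -0.001 -0.001]]
q [-0.19  0.26  1.88  0.    1.    1.42]
NR [510.4 -77.8] tool delta [ 0.  -4.5 -4. ]
yaw to bed y 0.001
```

Emit:
arm_command(deltas=[[0.04, -0.004, -0.004, 0], [0.04, 0, 0, 0], [0.04, 0, 0, 0], [0.03, 0, 0, 0], [0.01, 0, 0, 0], [0, 0, 0, 0]])

```text
t: 2.4
ee_pos: [513.5, -79.5, 82.4]
orientation: [-2.222, 0.016, 2.206]
ft_force: [-0.1, -0.2, 0.2]
width: 0.6
```

```bash
python3 g.py NR q
python3 - <<'E'
from h import *
for n in("side","top"): cv2.imwrite(f"pics/{n}1.png",ctrl.get_image(n)[150:390,170:490,::-1].repeat(2,0).repeat(2,1))
E
```

```text
t 2.4 tcp [513.5 -79.5  82.4] tip [513.6 -79.5  57.4] F [-0.07 -0.17  0.2 ] w 0.6
NR [510.4 -77.8] tool delta [-0.  -1.6  3.3]
yaw to bed y 0.019
```

View pics/side1.png

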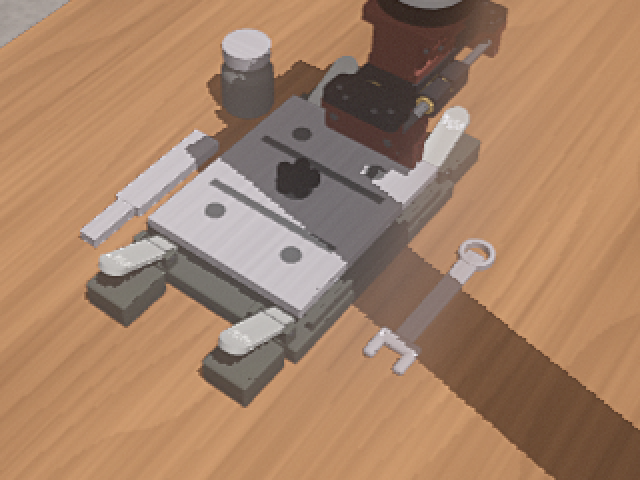

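The closed fingertips are above the near right corner, around (400,180) in this picture, clear of the lever and the knob. I'll press down in small steps.

Emit:
arm_command(deltas=[[0.008, -0.002, 0.003, -0.018], [0.002, 0, 0, 0], [0, 0, 0, 0]])

```text
t: 2.8
ee_pos: [514.1, -77.9, 77.0]
orientation: [2.237, 0.004, -2.199]
ft_force: [0.6, -0.3, 0.9]
width: 0.3
```

Emit:
arm_command(deltas=[[0.002, 0, 0, 0], [0, 0, 0, 0]])

```text
t: 3.0
ee_pos: [514.8, -78.0, 75.9]
orientation: [2.239, 0.004, -2.197]
ft_force: [0.2, -0.6, -0.9]
width: 0.6
```

Emit:
arm_command(deltas=[[0.002, 0, 0, 0]])

```text
t: 3.1
ee_pos: [515.2, -78.1, 74.3]
orientation: [2.239, 0.004, -2.196]
ft_force: [-0.9, -0.2, 0.2]
width: 0.7
```

Emit:
arm_command(deltas=[[0.002, 0, 0, 0]])

```text
t: 3.2
ee_pos: [515.4, -78.1, 72.3]
orientation: [2.24, 0.003, -2.195]
ft_force: [-0.3, -0.3, 0.3]
width: 0.3
```

Emit:
arm_command(deltas=[[0.002, 0, 0.002, 0]])

```text
t: 3.3
ee_pos: [513.8, -78.1, 70.2]
orientation: [2.241, 0.003, -2.194]
ft_force: [1.6, -0.9, 0.6]
width: 0.5
```

Emit:
arm_command(deltas=[[0.002, 0, 0.002, 0]])

```text
t: 3.4
ee_pos: [512.3, -78.2, 68.2]
orientation: [2.242, 0.003, -2.193]
ft_force: [1.9, 0.4, 3.4]
width: 0.4
```

Emit:
arm_command(deltas=[[0.002, 0, 0, 0]])

```text
t: 3.5
ee_pos: [512.4, -78.3, 66.5]
orientation: [2.242, 0.003, -2.192]
ft_force: [-6.5, 0.6, 25.9]
width: 0.2
```

Emit:
arm_command(deltas=[[-0.001, 0, 0, 0]])

```text
t: 3.6
ee_pos: [512.3, -78.3, 67.6]
orientation: [2.242, 0.003, -2.192]
ft_force: [0.2, -0.0, 3.7]
width: 0.4
```

Emit:
arm_command(deltas=[[0, 0, 0, 0]])

```text
t: 3.7
ee_pos: [512.4, -78.4, 67.8]
orientation: [2.243, 0.003, -2.192]
ft_force: [-0.1, -1.0, 3.3]
width: 0.5
```

```bash
python3 - <<'E'
from h import *
for n in("side","top"): cv2.imwrite(f"pics/{n}2.png",ctrl.get_image(n)[150:390,170:490,::-1].repeat(2,0).repeat(2,1))
E
python3 g.py NR
```

```text
t 3.8 tcp [512.4 -78.3  67.7] tip [513.  -78.4  42.7] F [0.6  1.12 2.67] w 0.4
[[ 0.023  0.005 -1.   ]
 [-0.003 -1.    -0.005]
 [-1.     0.003 -0.023]]
q [-0.18  0.55  1.97  0.    0.59  1.39]
NR [510.4 -77.8] tool delta [-0.1 -0.6  2.6]
yaw to bed y 0.039
```

View pics/side2.png

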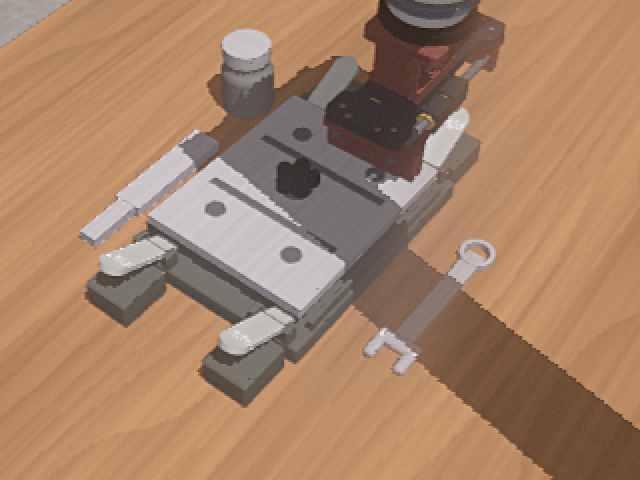

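Emit:
arm_command(deltas=[[-0.001, 0, 0, 0], [0, 0, 0, 0]])

```text
t: 4.0
ee_pos: [512.4, -78.3, 68.6]
orientation: [2.243, 0.003, -2.192]
ft_force: [0.8, 0.5, 2.2]
width: 0.6
```

Emit:
arm_command(deltas=[[-0.001, 0, 0, 0], [0, 0, 0, 0]])

```text
t: 4.2
ee_pos: [512.4, -78.3, 69.5]
orientation: [2.242, 0.003, -2.192]
ft_force: [1.0, 0.1, 0.9]
width: 0.5
```

Emit:
arm_command(deltas=[[0.0015, 0, 0, 0], [0.001, 0, 0, 0], [0, 0, 0, 0]])

```text
t: 4.5
ee_pos: [512.3, -78.3, 67.1]
orientation: [2.242, 0.003, -2.192]
ft_force: [-1.0, 0.3, 6.1]
width: 0.4
```

Emit:
arm_command(deltas=[[0.0005, 0, 0, 0], [0, 0, 0, 0]])

```text
t: 4.7
ee_pos: [512.4, -78.3, 67.1]
orientation: [2.242, 0.003, -2.192]
ft_force: [-0.7, 0.1, 6.3]
width: 0.5
```

Near right is the rocker. It gives about 1 N/mm over some 4 mm, then hits a stop. Next is its shim lever.

Emit:
arm_command(deltas=[[-0.015, 0, 0, 0], [-0.025, 0, 0, 0], [0, 0.04, 0, 0.038], [0, 0.04, 0, 0], [0, 0, 0, 0]])

```text
t: 5.2
ee_pos: [508.7, -159.1, 107.0]
orientation: [-2.227, 0.035, 2.187]
ft_force: [0.0, 0.2, -0.5]
width: 0.6
```

```bash
python3 g.py tNR
python3 - <<'E'
from h import *
for n in("side","top"): cv2.imwrite(f"pics/{n}3.png",ctrl.get_image(n)[150:390,170:490,::-1].repeat(2,0).repeat(2,1))
E
```

```text
t 5.2 tcp [ 508.7 -159.1  107. ] tip [ 509.1 -159.1   82. ] F [ 0.01  0.16 -0.47] w 0.6
[[ 0.018 -0.03  -0.999]
 [-0.002 -1.     0.03 ]
 [-1.     0.002 -0.018]]
q [-0.33  0.49  1.93  0.01  0.7   1.27]
tNR [ 507.7 -157.8] tool delta [-0.  -1.3  1.5]
yaw to bed y 0.004
```

View pics/side3.png

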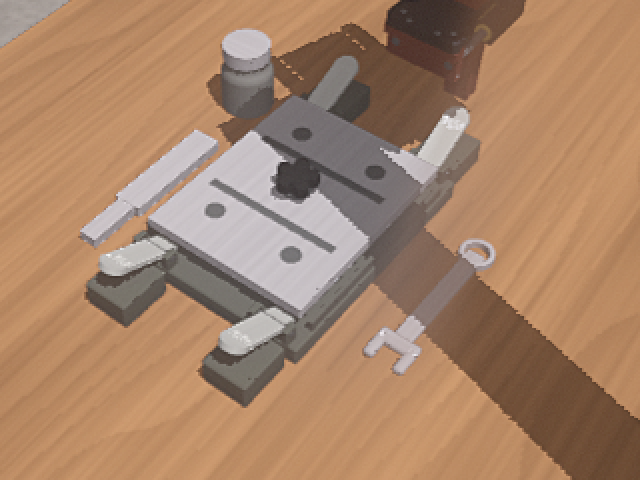

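View pics/top3.png

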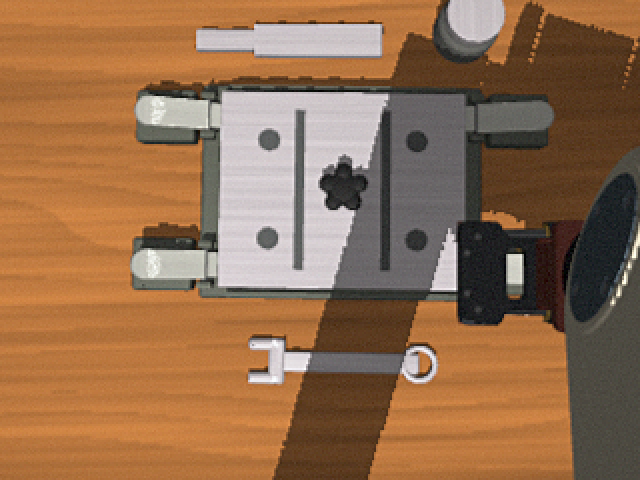

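Run:
```python
from h import *
for n in("top","side"):
  for X in((509,-159,82),(509,-159,150),(508,-158,52),(508,-145,82),(508,-172,82)): print(n,X,((proj(n,X)-[170,150])*2).round())
```

```text
top (509, -159, 82) [550. 268.]
top (509, -159, 150) [576. 269.]
top (508, -158, 52) [538. 269.]
top (508, -145, 82) [531. 270.]
top (508, -172, 82) [567. 269.]
side (509, -159, 82) [460.  91.]
side (509, -159, 150) [469.  30.]
side (508, -158, 52) [456. 117.]
side (508, -145, 82) [453. 100.]
side (508, -172, 82) [468.  84.]
```

The finger shows at (462,90) in the side view, directly above the near right tab whose end is near (460,112). I'll shift 4 mm inward and press down.

Emit:
arm_command(deltas=[[0.012, -0.004, 0.002, 0], [0.01, 0, 0, 0], [0.004, 0, 0, 0], [0.004, 0, 0, 0]])

```text
t: 5.7
ee_pos: [505.7, -148.9, 73.5]
orientation: [-2.224, 0.028, 2.193]
ft_force: [-0.6, -2.1, 8.4]
width: 0.1
```

Emit:
arm_command(deltas=[[0.004, 0, 0, 0], [0.004, 0, 0, 0]])

```text
t: 5.9
ee_pos: [506.5, -148.3, 65.2]
orientation: [-2.227, 0.026, 2.195]
ft_force: [-3.1, -3.6, 8.3]
width: 0.1
```

```bash
python3 g.py tNR q
```

```text
t 5.9 tcp [ 506.5 -148.3   65.2] tip [ 506.8 -148.3   40.2] F [-3.14 -3.65  8.29] w 0.1
tNR [ 507.7 -157.8] tool delta [ 0.   9.5 -1.1]
yaw to bed y 0.011
```

Emit:
arm_command(deltas=[[0.003, 0.001, 0, 0], [0.002, 0.001, 0, 0]])

```text
t: 6.1
ee_pos: [506.5, -149.2, 59.8]
orientation: [-2.227, 0.024, 2.197]
ft_force: [-2.2, 1.6, 7.6]
width: 0.5
```

Emit:
arm_command(deltas=[[0.002, 0, 0, 0]])

```text
t: 6.2
ee_pos: [506.7, -149.1, 57.8]
orientation: [-2.228, 0.023, 2.198]
ft_force: [-4.9, -6.1, 22.6]
width: 0.1
```

Emit:
arm_command(deltas=[[0.001, 0, 0, 0]])

```text
t: 6.3
ee_pos: [506.8, -149.2, 57.6]
orientation: [-2.229, 0.022, 2.2]
ft_force: [-8.4, -3.8, 28.0]
width: 0.4
```

```bash
python3 g.py tNR q
```

```text
t 6.3 tcp [ 506.8 -149.2   57.6] tip [ 507.1 -149.2   32.6] F [-8.4  -3.83 27.98] w 0.4
tNR [ 507.7 -157.8] tool delta [ 0.   8.6 -0.7]
yaw to bed y 0.017
```

The lever is at its hard stop: the tip is at 32.6 mm and the force climbs to 28 N. Next I'll lift and go back over the corner.

Emit:
arm_command(deltas=[[-0.002, 0, 0, 0], [-0.015, 0, 0, 0], [-0.025, 0, 0, 0], [-0.01, 0, 0, 0], [0, -0.035, -0.002, 0], [0, -0.035, -0.002, 0], [0, 0, 0, 0]])

```text
t: 7.0
ee_pos: [511.5, -75.3, 112.5]
orientation: [-2.229, 0.02, 2.2]
ft_force: [-0.0, -0.7, -0.5]
width: 0.6
```

```bash
python3 g.py NR q
python3 - <<'E'
from h import *
for n in("side","top"): cv2.imwrite(f"pics/{n}4.png",ctrl.get_image(n)[150:390,170:490,::-1].repeat(2,0).repeat(2,1))
E
```

```text
t 7.0 tcp [511.5 -75.3 112.5] tip [511.8 -75.3  87.5] F [-0.05 -0.74 -0.53] w 0.6
NR [510.4 -77.8] tool delta [-0.   2.5  1.4]
yaw to bed y 0.018
```

View pics/side4.png

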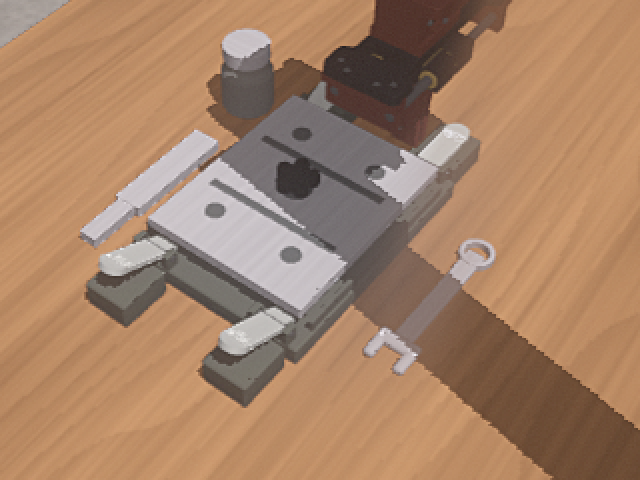

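The near right lever now lies flat on its ear, with its end down from row 112 to about row 130. The other levers look unchanged. Now the proof press on the corner.

Emit:
arm_command(deltas=[[0.015, 0.003, 0.001, -0.0], [0.014, 0, 0, 0], [0.006, 0, 0, 0], [0, 0, 0, 0]])

```text
t: 7.5
ee_pos: [511.1, -82.9, 75.8]
orientation: [-2.228, 0.024, 2.199]
ft_force: [0.1, -0.1, -0.3]
width: 0.7
```

```bash
python3 g.py NR q
```

```text
t 7.5 tcp [511.1 -82.9  75.8] tip [511.4 -83.   50.8] F [ 0.11 -0.07 -0.3 ] w 0.7
NR [510.4 -77.8] tool delta [-0.  -5.1  1.1]
yaw to bed y 0.016
```

Emit:
arm_command(deltas=[[0.003, -0.001, 0, 0], [0.001, 0, 0, 0], [0, 0, 0, 0]])

```text
t: 7.8
ee_pos: [511.2, -82.5, 71.5]
orientation: [-2.228, 0.025, 2.199]
ft_force: [-0.3, -1.2, -0.4]
width: 0.4
```

Emit:
arm_command(deltas=[[0.001, 0, 0, 0], [0, 0, 0, 0]])

```text
t: 8.0
ee_pos: [511.5, -82.6, 70.9]
orientation: [-2.228, 0.025, 2.198]
ft_force: [-0.1, 0.3, -0.2]
width: 0.3
```

Emit:
arm_command(deltas=[[0.001, 0, 0, 0], [0, 0, 0, 0]])

```text
t: 8.2
ee_pos: [511.7, -82.6, 70.6]
orientation: [-2.229, 0.025, 2.198]
ft_force: [-0.4, -0.6, 0.3]
width: 0.6
```

Emit:
arm_command(deltas=[[0.0005, 0, 0, 0], [0, 0, 0, 0]])

```text
t: 8.4
ee_pos: [511.7, -82.5, 70.6]
orientation: [-2.23, 0.025, 2.197]
ft_force: [-1.0, 0.1, 1.5]
width: 0.5
```

Emit:
arm_command(deltas=[[0.001, 0, 0, 0], [0.001, 0, 0, 0]])

```text
t: 8.6
ee_pos: [511.8, -82.6, 70.1]
orientation: [-2.23, 0.025, 2.198]
ft_force: [-4.9, 1.2, 20.4]
width: 0.4
```

Emit:
arm_command(deltas=[[0.001, 0, 0, 0]])

```text
t: 8.7
ee_pos: [511.8, -82.6, 70.2]
orientation: [-2.23, 0.025, 2.198]
ft_force: [-4.8, 1.9, 18.0]
width: 0.7
```

Emit:
arm_command(deltas=[[0.001, 0, 0, 0]])

```text
t: 8.8
ee_pos: [511.8, -82.6, 70.2]
orientation: [-2.23, 0.025, 2.198]
ft_force: [-4.9, 1.0, 15.9]
width: 0.4
```

Emit:
arm_command(deltas=[[0.0006, 0, 0, 0], [0.0006, 0, 0, 0], [0.0006, 0, 0, 0]])

```text
t: 9.1
ee_pos: [511.8, -82.6, 70.3]
orientation: [-2.231, 0.025, 2.197]
ft_force: [-3.6, 0.3, 10.7]
width: 0.4
```

Emit:
arm_command(deltas=[[-0.01, 0, 0, 0], [-0.03, 0, 0, 0], [-0.04, 0, 0, 0], [-0.05, 0, 0, 0], [-0.04, 0, 0.03, 0], [0, 0, 0.05, 0], [0, 0.05, 0.03, 0], [0, 0.05, 0, 0], [0, 0.05, 0, 0], [0, 0.05, 0, 0]])

```text
t: 10.1
ee_pos: [398.6, -272.4, 249.6]
orientation: [-2.248, 0.015, 2.194]
ft_force: [1.1, 0.5, 0.1]
width: 0.4
```

Emit:
arm_command(deltas=[[0, 0.05, 0, 0], [0, 0.05, 0, 0], [0, 0.05, 0, 0], [0, 0.05, 0, 0], [0, 0, 0, 0], [0, 0, 0, 0]])

```text
t: 10.7
ee_pos: [394.6, -478.7, 253.1]
orientation: [-2.251, 0.027, 2.188]
ft_force: [-0.7, 0.1, -0.3]
width: 0.3
```

```bash
python3 g.py NR q
python3 - <<'E'
from h import *
for n in("side","top"):
    im=ctrl.get_image(n)[:,:,::-1]; cv2.imwrite(f"pics/{n}5full.png",im)
    cv2.imwrite(f"pics/{n}5.png",im[150:390,170:490].repeat(2,0).repeat(2,1))
E
```

```text
t 10.7 tcp [ 394.6 -478.7  253.1] tip [ 395.3 -479.   228.1] F [-0.69  0.08 -0.28] w 0.3
NR [510.4 -77.8] tool delta [  -1.  -402.7 -109.6]
yaw to bed y 0.02
```

View pics/side5.png

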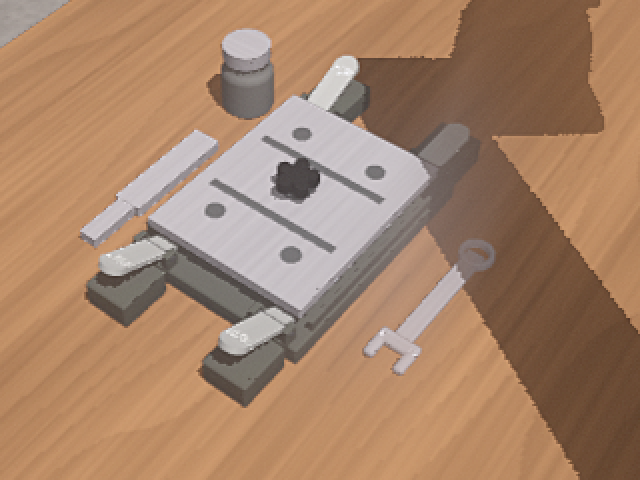

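View pics/top5.png

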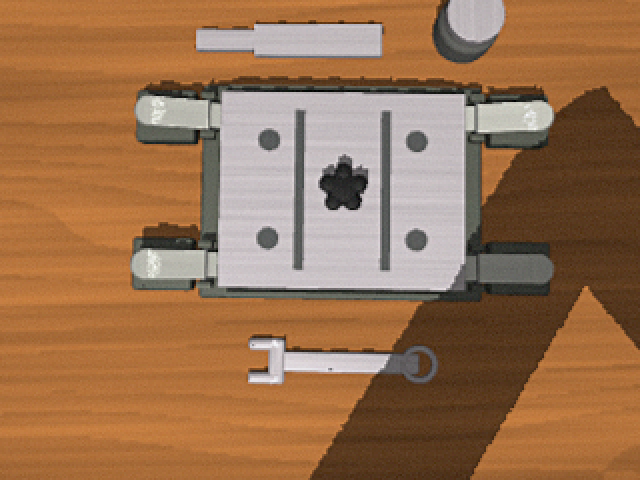

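In both views the near right lever, end near (458,128) in the side view, still lies flat. The other three levers stand raised, the plate looks level, and the wrench, jar and blank are where they were. The arm is clear, so I'll hand in.

```bash
python3 -c "
from workcell import ctrl
print(ctrl.close_job())"
```

```text
the job is handed in; nothing more can be done
None
```

The near right corner was the one that rocked. Its shim lever is now down flat, and a second press showed the shim carrying that corner. I handed the job in at about 10.8 s; no verdict is reported.

- **Finding the corner:** I pressed near right first. It sank about 4 mm at roughly 1 N/mm and then stopped hard, so I did not press the other three corners. That first press peaked at 26 N, under the 40 N limit.
- **Pressing the lever:** It went down to its stop, with the fingertip at 32.6 mm and the force rising to 28 N. The finger landed about 9 mm further in along the tab than the marked spot, but the lever still went flat.
- **Proving the shim:** The corner gave under 1 mm and held 11–20 N for about half a second. The top of that range was slightly above the 5–15 N you gave, but the lever stayed flat.
- **Last check:** With the arm clear, both cameras showed the near right lever flat, the other three raised, the plate level, and the wrench, jar and blank unmoved. I judged this by eye and did not measure the lever angles.
- **Disagreement between cameras:** The two views differed by about 4–5 mm on the plate's position and height. The contact heights I felt matched the 46 mm and 33 mm in your description.

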